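# Kit the ring-repair tray to its drawn layout

## Robot

A 6-joint arm with a two-finger parallel gripper is mounted at the origin on the work surface. World frame = base frame: x ahead of the robot, y to its left, z up, the work surface at z = 0. Lengths are in m, angles in rad, forces in N, time in s.
With the tool pointing down it reaches from about 0.375 to 0.975 m from the base axis. Payload 3.8 kg.
Tool frame: the origin (TCP) lies midway between the tips of the shut fingers; the grasp point (between the pads) lies 19 mm behind it; z points along the fingers, y is the line along which they close (so a half turn about z gives the same grasp; the last joint's range is limited). The gripper opens to 85 mm and grips with 20 to 120 N. Pads are 22 mm wide; open, the fingers measure 114 mm over their backs; the gripper's body (76 mm by 85 mm) begins 54 mm behind the grasp point. The pads swing forward as they close: fully open they stand 13 mm farther back than shut.
Start: joints at [-1.312, 0.264, 1.604, -0, 1.274, -0.037], TCP at [0.197, -0.646, 0.231] pointing down, gripper open.
Joint ranges: [-2.63, 2.63], [-0.94, 2.18], [0.31, 2.57], [-1.31, 4.45], [0, 2.66], [-2.55, 2.55]. Speed limits (rad/s): [2.57, 2.57, 3.14, 3.14, 3.14, 3.14].

## Interface

Orientations are given as a rotation vector (axis times angle).
In Python, from workcell import read_state, vision, ticket gives the robot as it stands. The module is installed in compiled form; this text tells all that it offers.
- The arm moves only by the tool jog_arm, never from a script. Its arguments are lists of equal length, an entry for each row: "turn": the turn, a rotation vector about the tool's x, y, z in rad, a list of three; "delta_pos": the shift along the tool's x, y, z in m, a list of three; "gripper": the finger opening in m, from 0 to 0.0854. In form: {"turn": [[rx, ry, rz], ...], "delta_pos": [[dx, dy, dz], ...], "gripper": [gripper, ...]}. A call has 1 to 20 rows; each row shifts and turns the commanded pose from where the row before left it, along the tool's axes as they then stand; what a row does not reach is not made up. A row lasts 1/12 s, in which the tool goes at most 41.7 mm and 7.16 degrees, less where a joint would pass 70% of its speed; a pose out of reach is approached as far as the arm can. A call with a gripper value outside its range is refused whole. The fingers move at their own pace and stop on an object; "grip_force" is the grip in N (left out, the last holds). Time passes only in rows, so rows that do not move let the fingers close. It gives the time, the measured TCP pose, the force, the opening and the grip force at its end, in the units of the state.
- read_state(): the state, without advancing time (a new reading comes with each control period).
- vision.read_camera(name): name is "side" or "top"; returns the picture (384x512x3 uint8, red, green, blue); there is no depth.
- vision.calibration(name): a dict with "vfov" (degrees; the focal length in pixels is half the picture's height over the tangent of half this angle, whatever the lens; pixels are square), "cx", "cy" (the principal point, pixels), "dist" ([k1, k2, p1, p2, k3] as OpenCV has them; the pictures are not rectified), "R" (3x3) and "t" (3): a world point X has camera coordinates R X + t. Camera axes: x right, y down, z forward; pixel columns grow to the right and rows downward; lengths in m; the calibration is good to about 2 mm. A picture is of the moment at which its call begins. calibration takes no time and is no camera call.
- ticket.finish_job(): hands the job in; it is judged then, once.
The state is a dict: "time": time; "q": joint angles; "joint_vel": joint speeds; "joint_torque": joint torques, N m; "tool_pos": TCP position; "tcp_rot": TCP orientation; "wrist_force": force on the tool from outside, world axes, zero at the start; "torque": the same for the moment, N m; "width": opening from 0.0 (shut) to 1.0 (fully open); "grip_force": force on a finger pad.
Only numpy, scipy, OpenCV 4.12 (cv2) and the standard library are available. Lean on these libraries where they do the work, as an engineer would, in place of code of your own. Each camera call takes 0.05 s, during which the arm holds its last target. There are 200 camera calls.

## Task

Lay out the blue tray for the next ring repair: put the chasing hammer, the wooden ring clamp and the white flux pot each on its own black silhouette in the tray, lying flat and pointing the way it is drawn so that it covers its outline, the pot standing upright. The pot is fragile, so keep it upright and set it down gently without dropping it; leave the dark iron cup and everything else on the bench where it is.

Things in the scene. Friction and masses are not known exactly. Their poses are not given: they have to be found in the camera images.
- tray: Blue rectangular low tray, 230 x 310 mm (its x by y), fixed to the table. Origin: centre of its underside, on the table. Floor 4 mm thick, rim 14 mm high and 4 mm thick. Three cards lie in it side by side, 97 mm apart along its y, each with its long side along the tray's x
- mark_hammer: White card 200 x 86 mm in the tray, no thickness to speak of, its top at the tray floor (4 to 5 mm above the table). Its lane and yaw vary. Origin: its middle. Black hammer silhouette, head at the +x end, handle to -x, about 4 mm larger than the hammer all round. The hammer is exactly placed when its origin is over this one and its axes match
- mark_clamp: White card 200 x 86 mm in the tray, no thickness to speak of, its top at the tray floor (4 to 5 mm above the table). Its lane and yaw vary. Origin: its middle. Black silhouette of the ring clamp, its wide jaw end at +x and its narrow end at -x, about 4 mm larger than the clamp all round. The clamp is exactly placed when its origin lies over this one with its x axis along this card's
- mark_pot: White card 200 x 86 mm in the tray, no thickness to speak of, its top at the tray floor (4 to 5 mm above the table). Its lane and yaw vary. Origin: its middle. Black filled circle of 70 mm diameter at its middle, where the white pot stands
- hammer: Chasing hammer lying flat, 0.22 kg, 181 mm long. Origin: under mid-length, on the surface it lies on; x along the handle to the steel head, z up. Round wooden handle 16 mm thick, axis 14 mm up, 28 mm ball at the back (centre x = -77 mm). Head at x = 77 mm: 27 mm along x, 28 mm high, from y = -35 (broad flat face) to y = +36 mm (ball)
- hammer_grip (a point): Point on the handle's axis 37 mm from the hammer's origin towards the head, 14 mm above the surface: a good place to grip across the 16 mm handle, 26 mm clear of the head (the hammer balances about 18 mm nearer the head)
- clamp: Wooden jeweller's ring clamp lying flat, about 90 g, 140 mm long (x), 24 mm high. Origin: under its middle, on the surface; x towards the jaw end. Middle 28 mm wide (y) from x = -36 to +36 mm, jaw end 34 mm wide with black jaws (to x = +70 mm), tail 18 mm wide and dark (to x = -70 mm). Balances about 6 mm from the middle, towards the jaws
- pot: Open white ceramic flux pot, fragile, about 160 g, 50 mm high, 62 mm across at the rim and a little narrower below, wall 4 mm. Origin: centre of its underside; z up. It may be gripped across the outside near the rim
- hammer_front (a point): Centre of the hammer's head, 77 mm from its origin, 14 mm up
- hammer_back (a point): Centre of the ball at the handle's end, 77 mm behind its origin, 14 mm up
- clamp_front (a point): Point inside the clamp's jaw end, 60 mm ahead of its origin, 12 mm up
- clamp_back (a point): Point inside the clamp's tail, 60 mm behind its origin, 12 mm up
- mark_hammer_front (a point): Where the middle of the hammer's head belongs, drawn, 77 mm ahead of the card's origin
- mark_hammer_back (a point): Where the ball of the hammer's handle belongs, 77 mm behind the card's origin
- mark_clamp_front (a point): Where the clamp's jaw end belongs, 60 mm ahead of the card's origin
- mark_clamp_back (a point): Where the clamp's tail belongs, 60 mm behind the card's origin
- iron_cup: Dark iron cup, 62 mm across, 55 mm high, standing among the items to be kitted: not part of the kit, to be left where it is. Origin: centre of its underside
- brick: Black charcoal soldering brick, 75 x 150 x 28 mm, to be left alone. Origin: centre of its underside
- flux_bottle: Amber bottle, 52 mm across, 130 mm high, to be left alone. Origin: centre of its underside
- jar: White jar with a white lid, 68 mm across, 80 mm high, to be left alone. Origin: centre of its underside
- brush: Brush, 180 mm long, lying near the robot, to be left alone
- driver: Screwdriver with an orange handle, about 190 mm long, lying to the right, to be left alone
Things that resemble listed ones, but are neither listed nor needed, are in the scene too. Leave any yellow look-alike of the hammer alone. What is shaped like the clamp but green is not meant.

How it is judged:
At the end, for the whole second after the job is handed in: Hammer and clamp lie flat on the tray's floor, both ends of each within 10 mm of where they are drawn (so the right way round), the hammer the same face up; the white pot stands upright (within 0.1 rad) on the tray's floor within 10 mm of the middle of its circle; all three at rest (horizontal distance between hammer_front and mark_hammer_front below 0.01 m and z of each of hammer_front, hammer_back in the frame of tray below 0.024 m and horizontal distance between hammer_back and mark_hammer_back below 0.01 m and horizontal distance between clamp_front and mark_clamp_front below 0.01 m and z of each of clamp_front, clamp_back in the frame of tray below 0.022 m and horizontal distance between clamp_back and mark_clamp_back below 0.01 m and angle between hammer's own z axis and vertical below 0.3 rad and horizontal distance between pot and mark_pot below 0.01 m and angle between pot's own z axis and vertical below 0.1 rad and z of pot in the frame of tray below 0.008 m and linear speed of each of hammer, clamp, pot below 0.02 m/s); the robot touches nothing.
It fails at once if the dark iron cup is moved more than 30 mm (distance of iron_cup from where it was at the start of the episode above 0.03 m).
It fails at once if another bystander (brick, amber bottle, white jar, brush, screwdriver) is moved more than 30 mm (distance of any of brick, flux_bottle, jar, brush, driver from where it was at the start of the episode above 0.03 m).
It fails at once if the white pot is tipped more than 0.6 rad (angle between pot's own z axis and vertical above 0.6 rad).
It fails at once if the white pot is dropped from more than about 12 mm (moves faster than 0.45 m/s out of the fingers) or banged on the tray (over 40 N) (contact force between pot and tray above 40 N or (linear speed of pot above 0.45 m/s and contact force between pot and the fingers below 0.5 N)).
It also fails if it takes over 72 s, if anything falls off the work surface, if the arm or the gripper's body presses on something with over 40 N, if the wrist force passes 120 N, or if a joint passes its speed limit or range.

## Working session

There is one attempt and no reset: what is moved stays moved. The work goes in short steps, Python scripts to look and compute and a tool call to move; the robot and the scene stay as the last step left them, time stands still between calls to the robot, and variables do not carry over. Pictures are saved under pics/ and viewed, at most 10 in all, crops included, and the job is handed in when it is done.

Besides the shell and the picture viewer there is one more tool, called after "Request:" as name(argument=value, ...) on one line, values as JSON. jog_arm: Moves the arm, as the interface text tells. Its arguments: {"type":"object","properties":{"turn":{"type":"array","items":{"type":"array","items":{"type":"number"}}},"delta_pos":{"type":"array","items":{"type":"array","items":{"type":"number"}}},"gripper":{"type":"array","items":{"type":"number"}},"grip_force":{"type":"number"}},"required":["turn","delta_pos","gripper"]}

```bash
mkdir -p pics
cat > h.py <<'E'
import numpy as np, cv2
from workcell import read_state, vision, ticket
def cal(n):
    c=vision.calibration(n); f=192/np.tan(np.radians(c["vfov"])/2)
    return np.array([[f,0,c["cx"]],[0,f,c["cy"]],[0,0,1.]]),np.array(c["dist"],float),np.array(c["R"]),np.array(c["t"])
def p2w(n,px,z):
    K,d,R,t=cal(n); px=np.atleast_2d(np.array(px,float))
    u=cv2.undistortPoints(px[:,None],K,d)[:,0]
    r=np.c_[u,np.ones(len(u))]@R; o=-R.T@t
    z=np.broadcast_to(z,len(u))
    return o+r*((z-o[2])/r[:,2])[:,None]
def w2p(n,X):
    K,d,R,t=cal(n)
    return cv2.projectPoints(np.atleast_2d(np.array(X,float)),cv2.Rodrigues(R)[0],t,K,d)[0][:,0]
def snap(n,name,crop=None,s=1):
    im=vision.read_camera(n)[:,:,::-1].copy(); np.save('pics/'+name+'.npy',im)
    if crop: im=im[crop[1]:crop[3],crop[0]:crop[2]]
    cv2.imwrite('pics/'+name+'.png',cv2.resize(im,None,fx=s,fy=s,interpolation=cv2.INTER_CUBIC)); return im
E
python3 -c "
from h import *
snap('top','t0',None,1.5625);snap('side','s0',None,1.5625)
for n in('top','side'):
  K,d,R,t=cal(n);print(n,K[0,0],d,-R.T@t,R.round(2).tolist())
print(read_state())"
```

```text
top 494.5921858201418 [-0.21138469  0.          0.          0.          0.        ] [ 0.19821301 -0.05792961  1.6834788 ] [[0.02, -1.0, 0.01], [-0.98, -0.02, -0.19], [0.19, -0.0, -0.98]]
side 450.59919218534696 [-0.16606511  0.          0.          0.          0.        ] [ 0.79097359 -1.17404576  1.03841785] [[0.97, 0.22, -0.02], [0.13, -0.64, -0.75], [-0.18, 0.73, -0.66]]
{'time': 0.1, 'q': array([-1.31188282e+00,  2.64684212e-01,  1.60522382e+00, -2.13380740e-05,
        1.27373056e+00, -3.69285104e-02]), 'joint_vel': array([ 0.0006292 , -0.0022311 , -0.00306169, -0.00076393, -0.00143447,
        0.00010459]), 'joint_torque': array([ 1.82933738e-03, -5.16701746e+01, -3.68590021e+01,  1.25543161e-04,
        6.31603121e-03, -2.90889079e-05]), 'tool_pos': array([ 0.19659634, -0.64504299,  0.23008959]), 'tcp_rot': array([-3.10527489e+00, -4.62725109e-01,  3.87562560e-04]), 'wrist_force': array([0.25313106, 0.08927755, 0.24148429]), 'torque': array([ 0.00097777, -0.04420084,  0.01258851]), 'grip_force': 0.0, 'width': 0.9981634625196775}
```

View pics/t0.png

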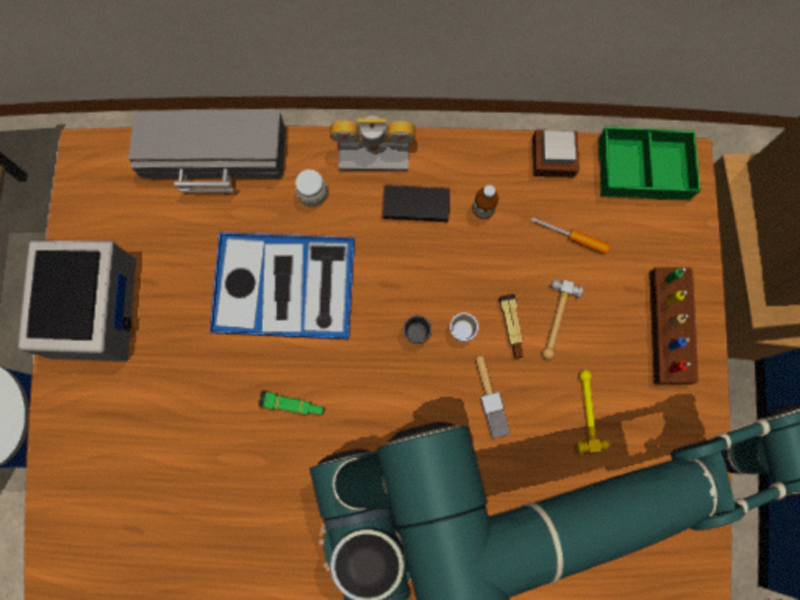

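View pics/s0.png

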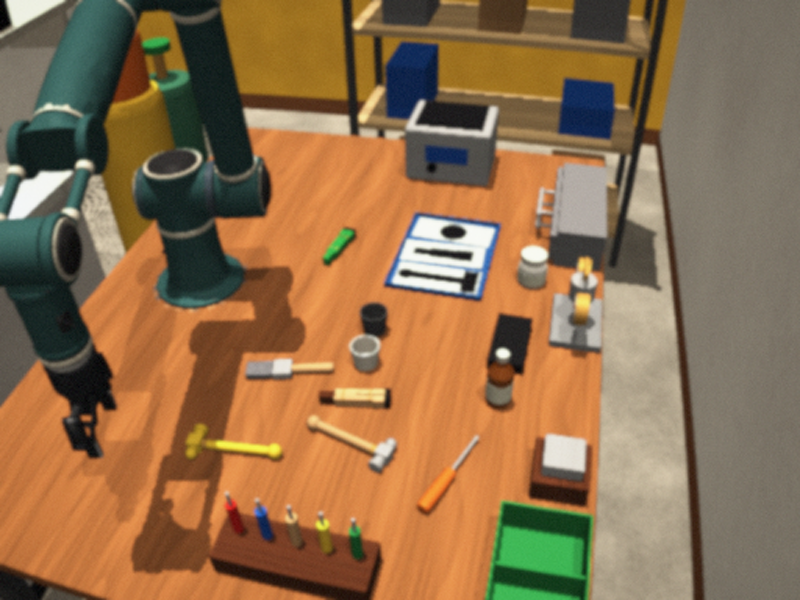

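The top view shows the hammer at (563,320), the clamp at (512,325), the white pot at (464,327), the iron cup at (417,330) and the tray at (283,287). The decoys are a yellow hammer at (592,415) and a green clamp at (292,404). The wooden hammer, the wooden clamp and the light-coloured pot fit the description. I'll confirm them in one enlarged crop.

```bash
python3 -c "
from h import *
im=np.load('pics/t0.npy')
a=cv2.resize(im[175:235,255:380],None,fx=6.4,fy=6.4,interpolation=cv2.INTER_CUBIC);cv2.imwrite('pics/c1.png',a)
a=cv2.resize(im[145:220,132:232],None,fx=8,fy=8,interpolation=cv2.INTER_CUBIC);cv2.imwrite('pics/c2.png',a)
im=np.load('pics/s0.npy')
"
```

```text
(no output)
```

View pics/c1.png

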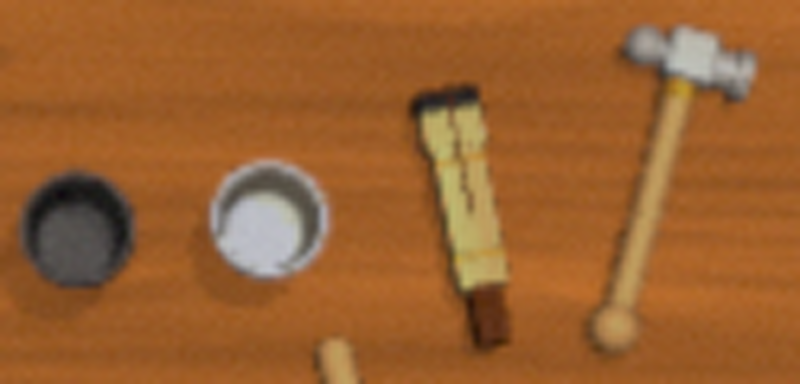

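View pics/c2.png

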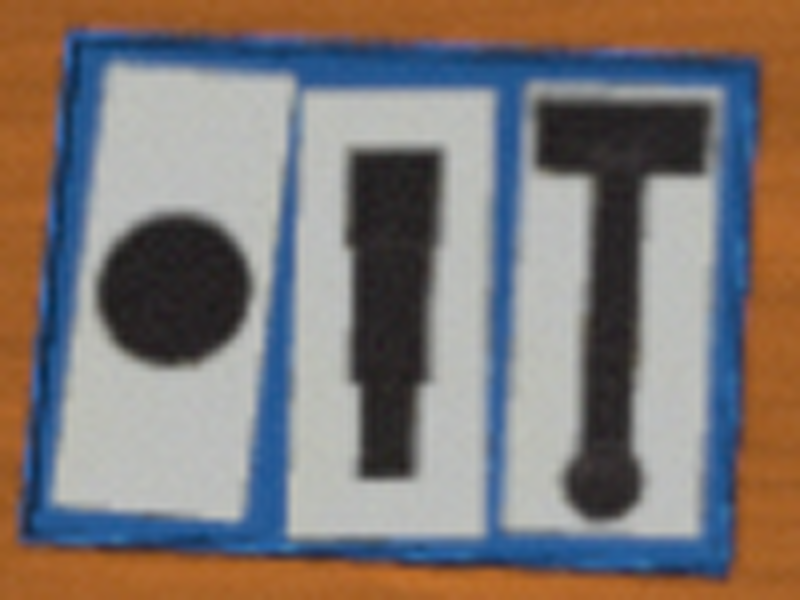

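The crops confirm the targets. Crop 1 shows the cup at (76,230), the pot rim at (269,218), the clamp with its black jaws at (445,94) and tail joint at (485,286), and the hammer head at (690,60) and ball at (613,327). Crop 2 shows the circle at (175,289), the clamp mark running from (395,149) to (386,478), and the hammer mark from (623,138) to (602,482).

```bash
cat > m.py <<'E'
from h import *
c1=lambda p:[(p[0]+.5)/6.4-.5+255,(p[1]+.5)/6.4-.5+175]
c2=lambda p:[(p[0]+.5)/8-.5+132,(p[1]+.5)/8-.5+145]
W=lambda c,p,z:p2w('top',c(p),z)[0][:2]
def rep(n,f,b,df,db):
    d=f-b;L=np.hypot(*d);u=d/L;print(n,'len',L.round(4),'expect',df+db,'mid',((f-u*df+b+u*db)/2).round(4),'yaw',np.degrees(np.arctan2(d[1],d[0])).round(2))
rep('hammer',W(c1,(690,60),.014),W(c1,(613,327),.014),.077,.077)
rep('clamp',W(c1,(445,94),.024),W(c1,(485,286),.024),.070,.036)
print('pot',W(c1,(269,218),.05),'cup',W(c1,(76,230),.055))
rep('mh',W(c2,(623,138),.0045),W(c2,(602,482),.0045),.077,.077)
rep('mc',W(c2,(395,149),.0045),W(c2,(386,478),.0045),.074,.074)
print('mp',W(c2,(175,289),.0045),W(c2,(173.5,292),.0045))
for n,w,h in(('top',1,1),):
  pass
# side checks on s0 (scale 1.5625)
s=lambda p:[(p[0]+.5)/1.5625-.5,(p[1]+.5)/1.5625-.5]
S=lambda p,z:p2w('side',s(p),z)[0][:2].round(4)
print('side: mp',S((454,232),.0045),'ball',S((314,423),.014),'head',S((383,453),.014),'pot',S((365,346),.05),'cup',S((374,313),.055))
E
python3 m.py
```

```text
hammer len 0.1539 expect 0.154 mid [ 0.4905 -0.3972] yaw -17.09
clamp len 0.1059 expect 0.10600000000000001 mid [ 0.472 -0.297] yaw 11.25
pot [ 0.46728224 -0.18652263] cup [ 0.45844683 -0.08544842]
mh len 0.1532 expect 0.154 mid [0.5593 0.1179] yaw -1.29
mc len 0.1468 expect 0.148 mid [0.5561 0.2152] yaw 1.25
mp [0.56490176 0.31123438] [0.56354587 0.31182299]
side: mp [0.5666 0.3106] ball [ 0.4172 -0.3781] head [ 0.5621 -0.4186] pot [ 0.4685 -0.1904] cup [ 0.4622 -0.0937]
```

Request:
jog_arm(turn=[[0, 0, 0.119], [0, 0, 0.119], [0, 0, 0.119], [0, 0, 0.119], [0, 0, 0.118], [0, 0, 0], [0, 0, 0], [0, 0, 0], [0, 0, 0], [0, 0, 0], [0, 0, 0], [0, 0, 0], [0, 0, 0], [0, 0, 0], [0, 0, 0], [0, 0, 0], [0, 0, 0], [0, 0, 0], [0, 0, 0], [0, 0, 0]], delta_pos=[[0, 0, 0], [0, 0, 0], [0, 0, 0], [0, 0, 0], [0, 0, 0], [0.0179, -0.0231, 0], [0.0179, -0.0231, 0], [0.0179, -0.0231, 0], [0.0179, -0.0231, 0], [0.0179, -0.0231, 0], [0.0179, -0.0231, 0], [0.0179, -0.0231, 0], [0.0179, -0.0231, 0], [0.0179, -0.0231, 0], [0.0179, -0.0231, 0], [0.0179, -0.0231, 0], [0.0179, -0.0231, 0], [0.0179, -0.0231, 0], [0.0179, -0.0231, 0], [0, 0, 0]], gripper=[0.06, 0.06, 0.06, 0.06, 0.06, 0.06, 0.06, 0.06, 0.06, 0.06, 0.06, 0.06, 0.06, 0.06, 0.06, 0.06, 0.06, 0.06, 0.06, 0.06], grip_force=100)

```text
time: 1.77
tool_pos: [0.5351, -0.4065, 0.2305]
tcp_rot: [-3.105, 0.46, -0.002]
wrist_force: [0.0, -0.3, -0.4]
width: 0.704
grip_force: 0.0
```

```bash
cat >> h.py <<'E'
def go(x,y,z,yaw):
    """turn about tool z first, then tool-frame shift to (x,y,z)"""
    s=read_state(); R=cv2.Rodrigues(np.array(s['tcp_rot']))[0]
    y0=np.degrees(np.arctan2(R[1,0],R[0,0])); dz=np.radians((y0-yaw+180)%360-180)
    a=np.radians(yaw); R2=np.array([[np.cos(a),np.sin(a),0],[np.sin(a),-np.cos(a),0],[0,0,-1]])
    d=R2.T@(np.array([x,y,z])-s['tool_pos'])
    print('t',round(s['time'],2),'pos',s['tool_pos'].round(4),'yaw',y0.round(2),'tilt',R[2,:2].round(4),'| turn_z',dz.round(4),'shift',d.round(4),'n',np.ceil(np.linalg.norm(d)/.032),'q',s['q'].round(2))
E
python3 -c "
from h import *
go(.5306,-.4095,.004,-17.1)"
```

```text
t 1.77 pos [ 0.5351 -0.4065  0.2305] yaw -16.86 tilt [ 0.0007 -0.0027] | turn_z 0.0042 shift [-0.0034  0.0042  0.2265] n 8.0 q [-0.69  0.26  1.61  0.    1.27  1.18]
```

Request:
jog_arm(turn=[[0, 0, 0.004], [0, 0, 0], [0, 0, 0], [0, 0, 0], [0, 0, 0], [0, 0, 0], [0, 0, 0], [0, 0, 0]], delta_pos=[[-0.0034, 0.0042, 0], [0, 0, 0.03], [0, 0, 0.03], [0, 0, 0.03], [0, 0, 0.03], [0, 0, 0.03], [0, 0, 0.02], [0, 0, 0]], gripper=[0.06, 0.06, 0.06, 0.06, 0.06, 0.06, 0.06, 0.06])

```text
time: 2.43
tool_pos: [0.5214, -0.4112, 0.0548]
tcp_rot: [-3.1, 0.474, 0.016]
wrist_force: [-1.5, 1.3, -0.2]
width: 0.704
grip_force: 0.0
```

```bash
python3 -c "
from h import *
go(.5306,-.4095,.004,-17.1)"
```

```text
t 2.43 pos [ 0.5214 -0.4112  0.0548] yaw -17.4 tilt [-0.0109 -0.0039] | turn_z -0.0053 shift [ 0.0083 -0.0043  0.0508] n 2.0 q [-0.7   0.4   1.77 -0.    0.98  1.17]
```

Request:
jog_arm(turn=[[0, 0, 0], [0, 0, 0], [0, 0, 0]], delta_pos=[[0, 0, 0], [0, 0, 0], [0, 0, 0]], gripper=[0.06, 0.06, 0.06])

```text
time: 2.68
tool_pos: [0.5279, -0.4149, 0.064]
tcp_rot: [3.103, -0.473, 0.005]
wrist_force: [-0.6, 0.3, -0.1]
width: 0.701
grip_force: 0.0
```

```bash
python3 -c "
from h import *
go(.5306,-.4095,.004,-17.1)"
```

```text
t 2.68 pos [ 0.5279 -0.4149  0.064 ] yaw -17.35 tilt [0.0038 0.0018] | turn_z -0.0043 shift [ 0.001 -0.006  0.06 ] n 2.0 q [-0.7   0.4   1.76 -0.    0.98  1.17]
```

Request:
jog_arm(turn=[[0, 0, -0.004], [0, 0, 0], [0, 0, 0], [0, 0, 0], [0, 0, 0], [0, 0, 0], [0, 0, 0]], delta_pos=[[0.001, -0.006, 0.015], [0, 0, 0.02], [0, 0, 0.015], [0, 0, 0.005], [0, 0, 0], [0, 0, 0], [0, 0, 0]], gripper=[0.06, 0.06, 0.06, 0.06, 0.06, 0.06, 0.06])

```text
time: 3.27
tool_pos: [0.5304, -0.4085, 0.0076]
tcp_rot: [3.106, -0.467, 0.003]
wrist_force: [0.7, 0.0, 0.6]
width: 0.702
grip_force: 0.0
```

```bash
python3 -c "
from h import *
go(.5306,-.4095,.004,-17.1)
snap('top','t1',(315,165,395,225),8)"
```

```text
t 3.27 pos [ 0.5304 -0.4085  0.0076] yaw -17.09 tilt [0.0019 0.0008] | turn_z 0.0002 shift [0.0005 0.0009 0.0036] n 1.0 q [-0.69  0.46  1.79 -0.    0.89  1.18]
```

View pics/t1.png

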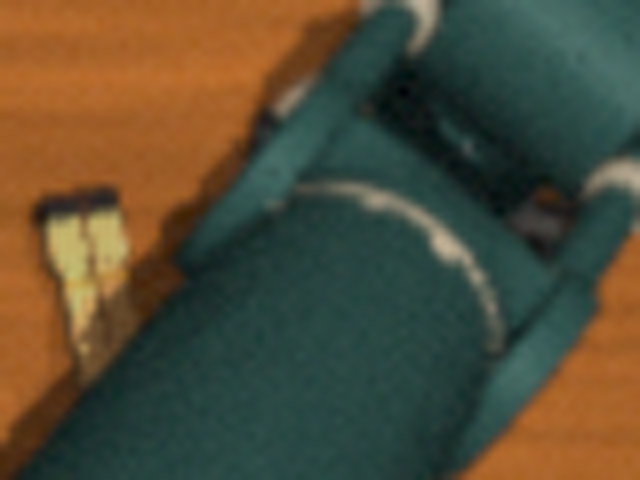

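The arm hides the hammer from the top camera. The pose matches my measurements, so I'll close on it.

Request:
jog_arm(turn=[[0, 0, 0], [0, 0, 0], [0, 0, 0], [0, 0, 0], [0, 0, 0], [0, 0, 0], [0, 0, 0], [0, 0, 0], [0, 0, 0]], delta_pos=[[0, 0.001, 0.0035], [0, 0, 0], [0, 0, 0], [0, 0, 0], [0, 0, 0], [0, 0, 0], [0, 0, 0], [0, 0, 0], [0, 0, 0]], gripper=[0.06, 0, 0, 0, 0, 0, 0, 0, 0], grip_force=100)

```text
time: 4.07
tool_pos: [0.5294, -0.4088, 0.0033]
tcp_rot: [3.107, -0.467, 0.0]
wrist_force: [-0.6, 0.8, 4.4]
width: 0.15
grip_force: 97.8
```

Request:
jog_arm(turn=[[0, 0, 0], [0, 0, 0], [0, 0, 0], [0, 0, 0], [0, 0, 0], [0, 0, 0], [0, 0, 0], [0, 0, 0], [0, 0, 0], [0, 0, 0], [0, 0, 0], [0, 0, 0]], delta_pos=[[0, 0, -0.005], [0, 0, -0.01], [0, 0, -0.015], [0, 0, -0.02], [0, 0, -0.02], [0, 0, -0.02], [0, 0, -0.02], [0, 0, -0.02], [0, 0, -0.01], [0, 0, 0], [0, 0, 0], [0, 0, 0]], gripper=[0, 0, 0, 0, 0, 0, 0, 0, 0, 0, 0, 0])

```text
time: 5.07
tool_pos: [0.5285, -0.4081, 0.1415]
tcp_rot: [-3.106, 0.467, 0.003]
wrist_force: [1.1, -0.2, -2.2]
width: 0.151
grip_force: 97.7
```

```bash
python3 -c "
from h import *
p=np.array([.5593,.1179]);a=np.radians(-1.29)
g=p+.042*np.array([np.cos(a),np.sin(a)]);print(g)
go(*g,.14,-1.29)
snap('side','s1',(150,170,350,320),4)"
```

```text
[0.60128936 0.11695446]
t 5.07 pos [ 0.5285 -0.4081  0.1415] yaw -17.09 tilt [-0.0019 -0.0008] | turn_z -0.2757 shift [ 0.0609 -0.5266  0.0015] n 17.0 q [-0.69  0.32  1.71 -0.    1.12  1.17]
```

View pics/s1.png

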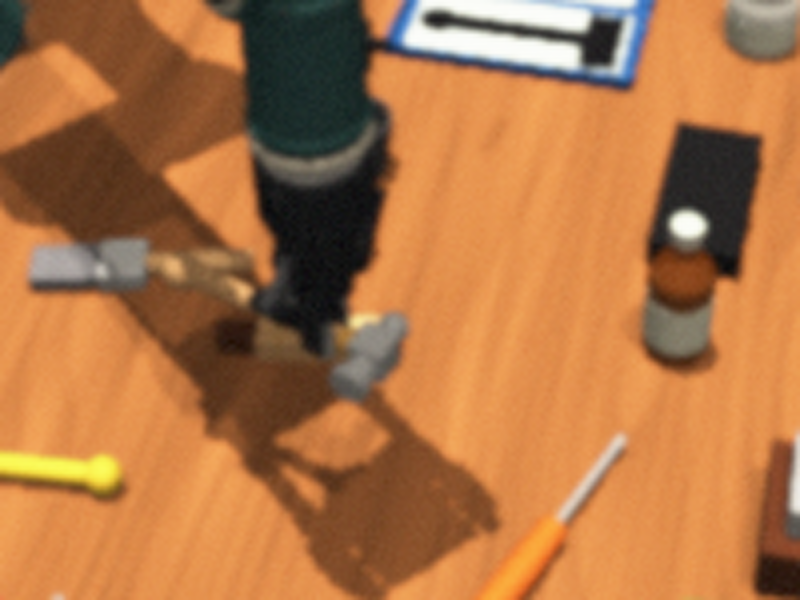

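Hammer held level, its head at crop (373,357).

```bash
python3 -c "
from h import *
px=[(373.5)/4-.5+150,(357.5)/4-.5+170]
P=p2w('side',px,.1525)[0];s=read_state();u=np.array([np.cos(np.radians(-17.1)),np.sin(np.radians(-17.1))]);d=P[:2]-s['tool_pos'][:2];print(d@u,d@[-u[1],u[0]])
print(p2w('top',np.array([[310,187],[487,192]])/1.5625,[.08,.13]))"
```

```text
0.03830719474818221 -0.005376940355743516
[[ 0.76505029  0.15243548  0.08      ]
 [ 0.74288026 -0.2303032   0.13      ]]
```

Request:
jog_arm(turn=[[0, 0, -0.092], [0, 0, -0.092], [0, 0, -0.0917], [0, 0, 0], [0, 0, 0], [0, 0, 0], [0, 0, 0], [0, 0, 0], [0, 0, 0], [0, 0, 0], [0, 0, 0], [0, 0, 0], [0, 0, 0], [0, 0, 0], [0, 0, 0], [0, 0, 0], [0, 0, 0], [0, 0, 0], [0, 0, 0], [0, 0, 0]], delta_pos=[[0, 0, 0], [0, 0, 0], [0, 0, 0], [0.0036, -0.015, 0], [0.0036, -0.032, 0], [0.0036, -0.032, 0], [0.0036, -0.032, 0], [0.0036, -0.032, 0], [0.0036, -0.032, 0], [0.0036, -0.032, 0], [0.0036, -0.032, 0], [0.0036, -0.032, 0], [0.0036, -0.032, 0], [0.0036, -0.032, 0], [0.0036, -0.032, 0], [0.0036, -0.032, 0], [0.0036, -0.032, 0], [0.0036, -0.032, 0], [0.0036, -0.032, 0], [0.0036, -0.032, 0]], gripper=[0, 0, 0, 0, 0, 0, 0, 0, 0, 0, 0, 0, 0, 0, 0, 0, 0, 0, 0, 0])

```text
time: 6.78
tool_pos: [0.6009, 0.1189, 0.1413]
tcp_rot: [3.141, -0.038, -0.004]
wrist_force: [0.2, -0.0, -2.0]
width: 0.146
grip_force: 97.9
```

Request:
jog_arm(turn=[[0, 0, 0], [0, 0, 0], [0, 0, 0], [0, 0, 0]], delta_pos=[[0, 0, 0], [0, 0, 0], [0, 0, 0], [0, 0, 0]], gripper=[0, 0, 0, 0])

```text
time: 7.12
tool_pos: [0.6015, 0.1161, 0.1419]
tcp_rot: [3.141, -0.037, -0.003]
wrist_force: [0.1, 0.1, -1.2]
width: 0.14
grip_force: 98.1
```

```bash
python3 -c "
from h import *
go(.6003,.117,.008,-1.29)
snap('side','s2',(200,100,350,212),5)"
```

```text
t 7.12 pos [0.6015 0.1161 0.1419] yaw -1.35 tilt [-0.0017  0.0006] | turn_z -0.0011 shift [-0.0012 -0.0009  0.1339] n 5.0 q [ 0.15  0.22  1.83 -0.    1.09  1.74]
```

View pics/s2.png

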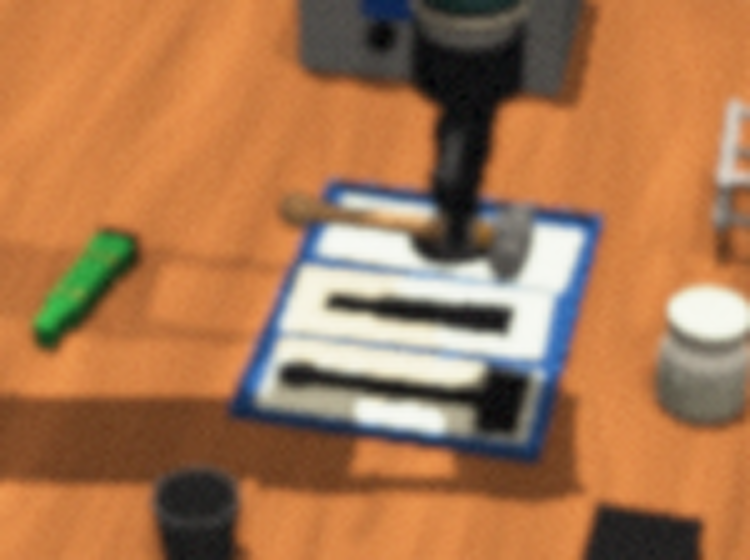

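The hammer hangs over the tray, ball at (295,208) and head at (512,243), pointing the right way. I'll compare these with the mark.

```bash
python3 -c "
from h import *
px=(np.array([[512.5,243.5],[295.5,208.5]]))/5-.5+[200,100]
P=p2w('side',px,.152);print(P, np.degrees(np.arctan2(*(P[0]-P[1])[[1,0]])),np.linalg.norm(P[0]-P[1]))
c=np.array([.5593,.1179]);u=np.array([np.cos(np.radians(1.29)),-np.sin(np.radians(1.29))])
print(c+.077*u,c-.077*u)
m=np.array([[505,404],[296,375]])+.5
print('mark side',p2w('side',m/5-.5+[200,100],.0045))"
```

```text
[[0.63776834 0.10760162 0.152     ]
 [0.48142749 0.11973918 0.152     ]] -4.439267801857823 0.15681129267774274
[0.63628048 0.11616651] [0.48231952 0.11963349]
mark side [[0.63824057 0.11436306 0.0045    ]
 [0.48034385 0.11699171 0.0045    ]]
```

Request:
jog_arm(turn=[[0, 0, 0], [0, 0, 0], [0, 0, 0], [0, 0, 0], [0, 0, 0], [0, 0, 0], [0, 0, 0], [0, 0, 0], [0, 0, 0], [0, 0, 0]], delta_pos=[[-0.001, -0.001, 0.02], [0, 0, 0.025], [0, 0, 0.025], [0, 0, 0.025], [0, 0, 0.015], [0, 0, 0.01], [0, 0, 0.006], [0, 0, 0.004], [0, 0, 0], [0, 0, 0]], gripper=[0, 0, 0, 0, 0, 0, 0, 0, 0, 0])

```text
time: 8.0
tool_pos: [0.6023, 0.1177, 0.0138]
tcp_rot: [-3.141, 0.036, -0.003]
wrist_force: [1.7, -0.4, -2.2]
width: 0.147
grip_force: 98.1
```

```bash
python3 -c "
from h import *
go(.6003,.117,.008,-1.29)
print(read_state()['wrist_force'])"
```

```text
t 8.0 pos [0.6023 0.1177 0.0138] yaw -1.31 tilt [ 0.0017 -0.0003] | turn_z -0.0004 shift [-0.002   0.0008  0.0058] n 1.0 q [0.15 0.37 1.91 0.   0.86 1.75]
[ 1.67322127 -0.3547409  -2.23464251]
```

Request:
jog_arm(turn=[[0, 0, 0], [0, 0, 0], [0, 0, 0], [0, 0, 0], [0, 0, 0], [0, 0, 0], [0, 0, 0], [0, 0, 0], [0, 0, 0]], delta_pos=[[-0.002, 0.001, 0.003], [0, 0, 0.0025], [0, 0, 0], [0, 0, 0], [0, 0, 0], [0, 0, 0], [0, 0, 0], [0, 0, 0], [0, 0, 0]], gripper=[0, 0, 0, 0, 0.05, 0.05, 0.05, 0.05, 0.05])

```text
time: 8.75
tool_pos: [0.5997, 0.1169, 0.0076]
tcp_rot: [-3.141, 0.035, -0.001]
wrist_force: [0.2, 0.3, 0.3]
width: 0.582
grip_force: 0.0
```

Request:
jog_arm(turn=[[0, 0, 0], [0, 0, 0], [0, 0, 0], [0, 0, 0], [0, 0, 0], [0, 0, 0], [0, 0, 0], [0, 0, 0]], delta_pos=[[0, 0, -0.01], [0, 0, -0.02], [0, 0, -0.03], [0, 0, -0.03], [0, 0, -0.03], [0, 0, -0.02], [0, 0, 0], [0, 0, 0]], gripper=[0.05, 0.05, 0.05, 0.05, 0.05, 0.05, 0.05, 0.05])

```text
time: 9.42
tool_pos: [0.6008, 0.1171, 0.1501]
tcp_rot: [-3.141, 0.035, -0.007]
wrist_force: [0.0, -0.0, -0.5]
width: 0.585
grip_force: 0.0
```

```bash
python3 -c "
from h import *
g=np.array([.472,-.297])+.006*np.array([.981,.195]);print(g)
go(*g,.15,11.25)"
```

```text
[ 0.477886 -0.29583 ]
t 9.42 pos [0.6008 0.1171 0.1501] yaw -1.29 tilt [ 0.0047 -0.0008] | turn_z -0.2188 shift [-2.011e-01  3.810e-01  1.000e-04] n 14.0 q [0.15 0.21 1.83 0.   1.1  1.75]
```

Request:
jog_arm(turn=[[0, 0, -0.1094], [0, 0, -0.1094], [0, 0, 0], [0, 0, 0], [0, 0, 0], [0, 0, 0], [0, 0, 0], [0, 0, 0], [0, 0, 0], [0, 0, 0], [0, 0, 0], [0, 0, 0], [0, 0, 0], [0, 0, 0], [0, 0, 0], [0, 0, 0], [0, 0, 0], [0, 0, 0], [0, 0, 0], [0, 0, 0]], delta_pos=[[0, 0, 0], [0, 0, 0], [-0.01436, 0.02721, 0], [-0.01436, 0.02721, 0], [-0.01436, 0.02721, 0], [-0.01436, 0.02721, 0], [-0.01436, 0.02721, 0], [-0.01436, 0.02721, 0], [-0.01436, 0.02721, 0], [-0.01436, 0.02721, 0], [-0.01436, 0.02721, 0], [-0.01436, 0.02721, 0], [-0.01436, 0.02721, 0], [-0.01436, 0.02721, 0], [-0.01436, 0.02721, 0], [-0.01436, 0.02721, 0], [0, 0, 0], [0, 0, 0], [0, 0, 0], [0, 0, 0]], gripper=[0.06, 0.06, 0.06, 0.06, 0.06, 0.06, 0.06, 0.06, 0.06, 0.06, 0.06, 0.06, 0.06, 0.06, 0.06, 0.06, 0.06, 0.06, 0.06, 0.06])

```text
time: 11.08
tool_pos: [0.4761, -0.2947, 0.1462]
tcp_rot: [-3.125, -0.309, 0.002]
wrist_force: [0.2, 0.4, -0.3]
width: 0.701
grip_force: 0.0
```

```bash
python3 -c "
from h import *
go(.4779,-.2958,.004,11.25)
snap('top','t2',(132,145,232,220),8)"
```

```text
t 11.08 pos [ 0.4761 -0.2947  0.1462] yaw 11.29 tilt [-0.0012 -0.0018] | turn_z 0.0007 shift [0.0016 0.0015 0.1422] n 5.0 q [-0.6   0.12  1.94  0.    1.09  0.77]
```

View pics/t2.png

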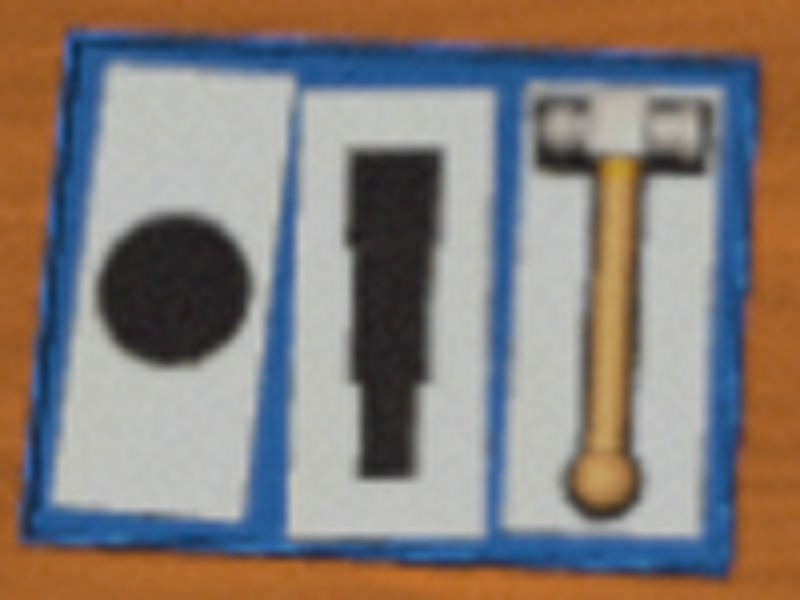

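The hammer covers its outline, ball at (602,478) and head at about (622,127). Next, the clamp.

Request:
jog_arm(turn=[[0, 0, 0], [0, 0, 0], [0, 0, 0], [0, 0, 0], [0, 0, 0], [0, 0, 0], [0, 0, 0], [0, 0, 0], [0, 0, 0], [0, 0, 0], [0, 0, 0]], delta_pos=[[0.0016, 0.0015, 0.02], [0, 0, 0.03], [0, 0, 0.03], [0, 0, 0.025], [0, 0, 0.015], [0, 0, 0.01], [0, 0, 0.004], [0, 0, 0], [0, 0, 0], [0, 0, 0], [0, 0, 0]], gripper=[0.06, 0.06, 0.06, 0.06, 0.06, 0.06, 0.06, 0.06, 0.06, 0.06, 0.06])

```text
time: 12.05
tool_pos: [0.4795, -0.2978, 0.0148]
tcp_rot: [3.125, 0.308, 0.003]
wrist_force: [-0.4, 0.4, -0.5]
width: 0.707
grip_force: 0.0
```

```bash
python3 -c "
from h import *
go(.4779,-.2958,.004,11.25)"
```

```text
t 12.05 pos [ 0.4795 -0.2978  0.0148] yaw 11.25 tilt [0.002 0.002] | turn_z 0.0001 shift [-0.0011 -0.0023  0.0108] n 1.0 q [-0.6   0.28  2.02  0.    0.83  0.77]
```

Request:
jog_arm(turn=[[0, 0, 0], [0, 0, 0], [0, 0, 0], [0, 0, 0], [0, 0, 0], [0, 0, 0], [0, 0, 0], [0, 0, 0], [0, 0, 0], [0, 0, 0], [0, 0, 0], [0, 0, 0]], delta_pos=[[-0.001, -0.002, 0.005], [0, 0, 0.005], [0, 0, 0], [0, 0, 0], [0, 0, 0], [0, 0, 0], [0, 0, 0], [0, 0, 0], [0, 0, 0], [0, 0, 0], [0, 0, 0], [0, 0, 0]], gripper=[0.06, 0.06, 0.06, 0.06, 0, 0, 0, 0, 0, 0, 0, 0], grip_force=70)

```text
time: 13.05
tool_pos: [0.4773, -0.2957, 0.0037]
tcp_rot: [3.126, 0.308, 0.001]
wrist_force: [0.0, -0.2, 3.1]
width: 0.312
grip_force: 70.6
```

```bash
python3 -c "
from h import *
go(.4779,-.2958,.15,1.25); print(read_state()['width']*85.4)"
```

```text
t 13.05 pos [ 0.4773 -0.2957  0.0037] yaw 11.25 tilt [0.0006 0.0007] | turn_z 0.1745 shift [ 6.000e-04  1.000e-04 -1.463e-01] n 5.0 q [-0.6   0.3   2.03 -0.    0.81  0.78]
26.686084979082864
```

Request:
jog_arm(turn=[[0, 0, 0], [0, 0, 0], [0, 0, 0], [0, 0, 0], [0, 0, 0], [0, 0, 0], [0, 0, 0], [0, 0, 0], [0, 0, 0], [0, 0, 0], [0, 0, 0], [0, 0, 0]], delta_pos=[[0, 0, -0.005], [0, 0, -0.01], [0, 0, -0.015], [0, 0, -0.02], [0, 0, -0.02], [0, 0, -0.02], [0, 0, -0.02], [0, 0, -0.02], [0, 0, -0.01], [0, 0, 0], [0, 0, 0], [0, 0, 0]], gripper=[0, 0, 0, 0, 0, 0, 0, 0, 0, 0, 0, 0])

```text
time: 14.05
tool_pos: [0.476, -0.2948, 0.142]
tcp_rot: [-3.125, -0.308, 0.003]
wrist_force: [-0.5, -0.7, -0.7]
width: 0.308
grip_force: 70.2
```

```bash
python3 -c "
from h import *
g=np.array([.5561,.2152])+.006*np.array([1,.022])
go(*g,.14,1.25); print(g)"
```

```text
t 14.05 pos [ 0.476  -0.2948  0.142 ] yaw 11.25 tilt [-0.0016 -0.0016] | turn_z 0.1745 shift [ 0.0972 -0.5081  0.002 ] n 17.0 q [-0.6   0.12  1.94  0.    1.08  0.78]
[0.5621   0.215332]
```

Request:
jog_arm(turn=[[0, 0, 0.0873], [0, 0, 0.0872], [0, 0, 0], [0, 0, 0], [0, 0, 0], [0, 0, 0], [0, 0, 0], [0, 0, 0], [0, 0, 0], [0, 0, 0], [0, 0, 0], [0, 0, 0], [0, 0, 0], [0, 0, 0], [0, 0, 0], [0, 0, 0], [0, 0, 0], [0, 0, 0], [0, 0, 0]], delta_pos=[[0, 0, 0], [0, 0, 0], [0.0057, -0.0299, 0], [0.0057, -0.0299, 0], [0.0057, -0.0299, 0], [0.0057, -0.0299, 0], [0.0057, -0.0299, 0], [0.0057, -0.0299, 0], [0.0057, -0.0299, 0], [0.0057, -0.0299, 0], [0.0057, -0.0299, 0], [0.0057, -0.0299, 0], [0.0057, -0.0299, 0], [0.0057, -0.0299, 0], [0.0057, -0.0299, 0], [0.0057, -0.0299, 0], [0.0057, -0.0299, 0], [0.0057, -0.0299, 0], [0.0057, -0.0299, 0]], gripper=[0, 0, 0, 0, 0, 0, 0, 0, 0, 0, 0, 0, 0, 0, 0, 0, 0, 0, 0])

```text
time: 15.63
tool_pos: [0.5614, 0.216, 0.1409]
tcp_rot: [3.14, 0.034, -0.006]
wrist_force: [0.4, -0.2, 0.1]
width: 0.31
grip_force: 70.1
```

Request:
jog_arm(turn=[[0, 0, 0], [0, 0, 0], [0, 0, 0], [0, 0, 0], [0, 0, 0], [0, 0, 0], [0, 0, 0], [0, 0, 0], [0, 0, 0], [0, 0, 0]], delta_pos=[[0, 0, 0], [0, 0, 0], [0, 0, 0.02], [0, 0, 0.025], [0, 0, 0.025], [0, 0, 0.025], [0, 0, 0.015], [0, 0, 0], [0, 0, 0], [0, 0, 0]], gripper=[0, 0, 0, 0, 0, 0, 0, 0, 0, 0])

```text
time: 16.47
tool_pos: [0.5631, 0.2142, 0.0338]
tcp_rot: [3.141, 0.033, 0.001]
wrist_force: [0.7, -0.0, -1.1]
width: 0.307
grip_force: 70.1
```

```bash
python3 -c "
from h import *
go(.5621,.2153,.0085,1.25);print(read_state()['grip_force'])"
```

```text
t 16.47 pos [0.5631 0.2142 0.0338] yaw 1.2 tilt [0.0004 0.    ] | turn_z -0.0009 shift [-0.001  -0.0011  0.0253] n 1.0 q [ 0.32  0.32  1.93 -0.    0.89  1.87]
70.13800978660583
```

Request:
jog_arm(turn=[[0, 0, 0], [0, 0, 0], [0, 0, 0], [0, 0, 0], [0, 0, 0], [0, 0, 0], [0, 0, 0], [0, 0, 0], [0, 0, 0], [0, 0, 0], [0, 0, 0], [0, 0, 0], [0, 0, 0]], delta_pos=[[-0.001, -0.001, 0.009], [0, 0, 0.008], [0, 0, 0.005], [0, 0, 0.003], [0, 0, 0], [0, 0, 0], [0, 0, 0], [0, 0, 0], [0, 0, 0], [0, 0, 0], [0, 0, 0], [0, 0, 0], [0, 0, 0]], gripper=[0, 0, 0, 0, 0, 0, 0, 0, 0.052, 0.052, 0.052, 0.052, 0.052])

```text
time: 17.55
tool_pos: [0.5618, 0.2159, 0.0084]
tcp_rot: [-3.141, -0.034, -0.0]
wrist_force: [0.7, -1.0, -0.6]
width: 0.608
grip_force: 0.0
```

Request:
jog_arm(turn=[[0, 0, 0], [0, 0, 0], [0, 0, 0], [0, 0, 0], [0, 0, 0], [0, 0, 0], [0, 0, 0], [0, 0, 0]], delta_pos=[[0, 0, -0.01], [0, 0, -0.02], [0, 0, -0.03], [0, 0, -0.03], [0, 0, -0.03], [0, 0, -0.02], [0, 0, 0], [0, 0, 0]], gripper=[0.052, 0.052, 0.052, 0.052, 0.052, 0.052, 0.052, 0.052])

```text
time: 18.22
tool_pos: [0.5631, 0.2164, 0.151]
tcp_rot: [-3.14, -0.034, -0.007]
wrist_force: [-0.4, -0.5, 0.1]
width: 0.61
grip_force: 0.0
```

```bash
python3 -c "
from h import *
go(.4675,-.187,.15,90)"
```

```text
t 18.22 pos [0.5631 0.2164 0.151 ] yaw 1.25 tilt [ 0.0045 -0.0014] | turn_z -1.549 shift [-0.4034 -0.0956  0.001 ] n 13.0 q [0.33 0.19 1.85 0.   1.1  1.87]
```

Request:
jog_arm(turn=[[0, 0, -0.1192], [0, 0, -0.1192], [0, 0, -0.1192], [0, 0, -0.1192], [0, 0, -0.1192], [0, 0, -0.1192], [0, 0, -0.1192], [0, 0, -0.1192], [0, 0, -0.1192], [0, 0, -0.1192], [0, 0, -0.1192], [0, 0, -0.1192], [0, 0, -0.1192], [0, 0, 0]], delta_pos=[[0, 0, 0], [0, 0, 0], [0, 0, 0], [0, 0, 0], [0, 0, 0], [0, 0, 0], [0, 0, 0], [0, 0, 0], [0, 0, 0], [0, 0, 0], [0, 0, 0], [0, 0, 0], [0, 0, 0], [0, 0, 0]], gripper=[0.0854, 0.0854, 0.0854, 0.0854, 0.0854, 0.0854, 0.0854, 0.0854, 0.0854, 0.0854, 0.0854, 0.0854, 0.0854, 0.0854])

```text
time: 19.38
tool_pos: [0.5602, 0.2154, 0.1461]
tcp_rot: [-2.216, -2.224, 0.005]
wrist_force: [0.5, -0.3, -0.4]
width: 1.003
grip_force: 0.0
```

Request:
jog_arm(turn=[[0, 0, 0], [0, 0, 0], [0, 0, 0], [0, 0, 0], [0, 0, 0], [0, 0, 0], [0, 0, 0], [0, 0, 0], [0, 0, 0], [0, 0, 0], [0, 0, 0], [0, 0, 0], [0, 0, 0], [0, 0, 0], [0, 0, 0], [0, 0, 0], [0, 0, 0]], delta_pos=[[-0.031, -0.0073, 0], [-0.031, -0.0073, 0], [-0.031, -0.0073, 0], [-0.031, -0.0073, 0], [-0.031, -0.0073, 0], [-0.031, -0.0073, 0], [-0.031, -0.0073, 0], [-0.031, -0.0073, 0], [-0.031, -0.0073, 0], [-0.031, -0.0073, 0], [-0.031, -0.0073, 0], [-0.031, -0.0073, 0], [-0.031, -0.0073, 0], [0, 0, 0], [0, 0, 0], [0, 0, 0], [0, 0, 0]], gripper=[0.0854, 0.0854, 0.0854, 0.0854, 0.0854, 0.0854, 0.0854, 0.0854, 0.0854, 0.0854, 0.0854, 0.0854, 0.0854, 0.0854, 0.0854, 0.0854, 0.0854])

```text
time: 20.8
tool_pos: [0.4668, -0.1861, 0.1477]
tcp_rot: [-2.22, -2.221, 0.0]
wrist_force: [-0.0, 0.1, -0.5]
width: 0.998
grip_force: 0.0
```

```bash
python3 -c "
from h import *
go(.4678,-.188,.08,90)
a=cv2.resize(snap('top','t3')[145:220,132:232],None,fx=5,fy=5,interpolation=cv2.INTER_CUBIC)
b=cv2.resize(snap('side','s3')[185:260,190:290],None,fx=5,fy=5,interpolation=cv2.INTER_CUBIC)
cv2.imwrite('pics/c3.png',np.hstack([a[:,100:400],b]))"
```

```text
t 20.8 pos [ 0.4668 -0.1861  0.1477] yaw 90.01 tilt [ 0.0009 -0.0011] | turn_z 0.0002 shift [-0.0019  0.001   0.0677] n 3.0 q [-0.43  0.01  2.05  0.    1.08 -0.43]
```

View pics/c3.png

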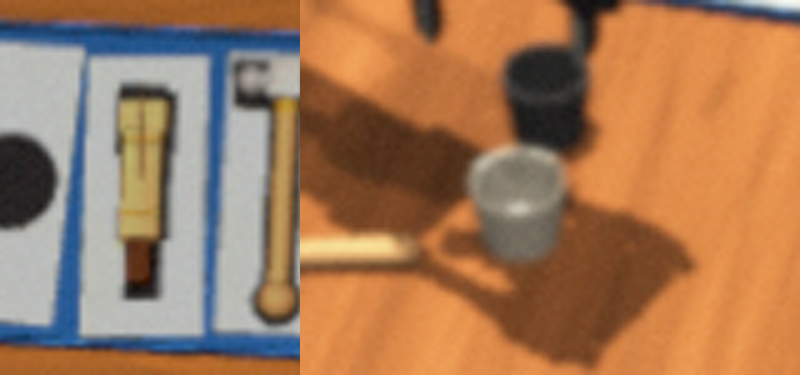

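The clamp lies within its outline, tail at (140,285) with the mark ending near 298; its height accounts for the shift. The white pot stands at (517,185), separate from the dark cup at (545,75). Next I descend over the pot.

Request:
jog_arm(turn=[[0, 0, 0], [0, 0, 0], [0, 0, 0], [0, 0, 0], [0, 0, 0], [0, 0, 0], [0, 0, 0], [0, 0, 0], [0, 0, 0], [0, 0, 0]], delta_pos=[[-0.0019, 0.001, 0.015], [0, 0, 0.025], [0, 0, 0.02], [0, 0, 0.01], [0, 0, 0], [0, 0, 0], [0, 0, 0], [0, 0, 0], [0, 0, 0], [0, 0, 0]], gripper=[0.0854, 0.0854, 0.0854, 0.0854, 0.0854, 0.0854, 0.0854, 0.0854, 0.0854, 0.0854])

```text
time: 21.73
tool_pos: [0.4688, -0.1894, 0.0794]
tcp_rot: [2.219, 2.221, 0.001]
wrist_force: [-0.9, 0.4, 0.2]
width: 0.999
grip_force: 0.0
```

```bash
python3 -c "
from h import *
go(.468,-.188,.014,90)
print(p2w('side',[233,221.6],.05))"
```

```text
t 21.73 pos [ 0.4688 -0.1894  0.0794] yaw 90.03 tilt [-0.0009  0.0018] | turn_z 0.0006 shift [ 0.0014 -0.0008  0.0654] n 3.0 q [-0.43  0.09  2.11 -0.    0.94 -0.43]
[[ 0.46758121 -0.19220678  0.05      ]]
```

Request:
jog_arm(turn=[[0, 0, 0], [0, 0, 0], [0, 0, 0], [0, 0, 0], [0, 0, 0], [0, 0, 0], [0, 0, 0], [0, 0, 0], [0, 0, 0], [0, 0, 0], [0, 0, 0], [0, 0, 0], [0, 0, 0], [0, 0, 0], [0, 0, 0]], delta_pos=[[0, 0, 0.012], [0, 0, 0.015], [0, 0, 0.015], [0, 0, 0.012], [0, 0, 0.007], [0, 0, 0.003], [0, 0, 0], [0, 0, 0], [0, 0, 0], [0, 0, 0], [0, 0, 0], [0, 0, 0], [0, 0, 0], [0, 0, 0], [0, 0, 0]], gripper=[0.0854, 0.0854, 0.0854, 0.0854, 0.0854, 0.0854, 0.0854, 0.0854, 0.078, 0.072, 0.066, 0.06, 0.055, 0.05, 0.05], grip_force=30)

```text
time: 22.98
tool_pos: [0.4685, -0.1893, 0.0154]
tcp_rot: [2.22, 2.222, 0.0]
wrist_force: [-2.3, 0.2, 5.7]
width: 0.708
grip_force: 30.9
```

```bash
python3 -c "
from h import *
go(.468,-.188,.11,90);s=read_state();print(s['width']*85.4,s['grip_force'],s['wrist_force'])"
```

```text
t 22.98 pos [ 0.4685 -0.1893  0.0154] yaw 90.05 tilt [-0.0005  0.0007] | turn_z 0.0008 shift [ 0.0013 -0.0005 -0.0946] n 3.0 q [-0.43  0.19  2.14 -0.    0.81 -0.43]
60.464415764936874 30.916131217963994 [-2.27957774  0.22050314  5.70528697]
```

Request:
jog_arm(turn=[[0, 0, 0], [0, 0, 0], [0, 0, 0], [0, 0, 0], [0, 0, 0], [0, 0, 0], [0, 0, 0], [0, 0, 0], [0, 0, 0], [0, 0, 0], [0, 0, 0], [0, 0, 0], [0, 0, 0]], delta_pos=[[0, 0, -0.003], [0, 0, -0.006], [0, 0, -0.01], [0, 0, -0.014], [0, 0, -0.016], [0, 0, -0.016], [0, 0, -0.016], [0, 0, -0.012], [0, 0, -0.008], [0, 0, -0.004], [0, 0, 0], [0, 0, 0], [0, 0, 0]], gripper=[0.05, 0.05, 0.05, 0.05, 0.05, 0.05, 0.05, 0.05, 0.05, 0.05, 0.05, 0.05, 0.05])

```text
time: 24.07
tool_pos: [0.4672, -0.1887, 0.1182]
tcp_rot: [-2.219, -2.221, 0.001]
wrist_force: [-0.7, 0.3, -2.4]
width: 0.705
grip_force: 32.9
```

```bash
python3 -c "
from h import *
go(.5645,.3113,.12,90);s=read_state();print(s['width']*85.4,s['grip_force'],s['wrist_force'])
im=snap('side','s4');X=s['tool_pos']
u=w2p('side',X+[0,0,.02])[0].astype(int);print(u)
cv2.imwrite('pics/c4.png',cv2.resize(im[u[1]-40:u[1]+50,u[0]-60:u[0]+60],None,fx=5,fy=5,interpolation=cv2.INTER_CUBIC))"
```

```text
t 24.07 pos [ 0.4672 -0.1887  0.1182] yaw 90.04 tilt [ 0.0008 -0.0018] | turn_z 0.0006 shift [ 0.5     0.0973 -0.0018] n 16.0 q [-0.43  0.04  2.08 -0.    1.02 -0.43]
60.190531113648454 32.894151262007654 [-0.74506154  0.33066051 -2.36593252]
[231 199]
```

View pics/c4.png

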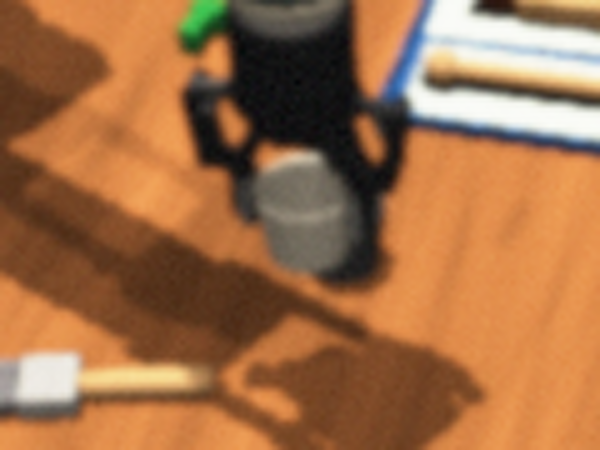

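The pot hangs upright between the fingers at crop (305,215), clear of the cup. Next I carry it over the tray.

Request:
jog_arm(turn=[[0, 0, 0], [0, 0, 0], [0, 0, 0], [0, 0, 0], [0, 0, 0], [0, 0, 0], [0, 0, 0], [0, 0, 0], [0, 0, 0], [0, 0, 0], [0, 0, 0], [0, 0, 0], [0, 0, 0], [0, 0, 0], [0, 0, 0], [0, 0, 0], [0, 0, 0], [0, 0, 0]], delta_pos=[[0.01, 0.0019, 0], [0.02, 0.0039, 0], [0.0314, 0.0061, 0], [0.0314, 0.0061, 0], [0.0314, 0.0061, 0], [0.0314, 0.0061, 0], [0.0314, 0.0061, 0], [0.0314, 0.0061, 0], [0.0314, 0.0061, 0], [0.0314, 0.0061, 0], [0.0314, 0.0061, 0], [0.0314, 0.0061, 0], [0.0314, 0.0061, 0], [0.0314, 0.0061, 0], [0.0314, 0.0061, 0], [0.0314, 0.0061, 0], [0.02, 0.0039, 0], [0.01, 0.0019, 0]], gripper=[0.05, 0.05, 0.05, 0.05, 0.05, 0.05, 0.05, 0.05, 0.05, 0.05, 0.05, 0.05, 0.05, 0.05, 0.05, 0.05, 0.05, 0.05])

```text
time: 25.62
tool_pos: [0.5642, 0.3141, 0.1185]
tcp_rot: [-2.218, -2.224, -0.0]
wrist_force: [0.5, 0.0, -1.1]
width: 0.704
grip_force: 32.9
```

Request:
jog_arm(turn=[[0, 0, 0], [0, 0, 0], [0, 0, 0], [0, 0, 0], [0, 0, 0], [0, 0, 0], [0, 0, 0], [0, 0, 0], [0, 0, 0], [0, 0, 0], [0, 0, 0], [0, 0, 0], [0, 0, 0]], delta_pos=[[0, 0, 0], [0, 0, 0], [0, 0, 0], [0, 0, 0.01], [0, 0, 0.015], [0, 0, 0.015], [0, 0, 0.015], [0, 0, 0.01], [0, 0, 0.007], [0, 0, 0], [0, 0, 0], [0, 0, 0], [0, 0, 0]], gripper=[0.05, 0.05, 0.05, 0.05, 0.05, 0.05, 0.05, 0.05, 0.05, 0.05, 0.05, 0.05, 0.05])

```text
time: 26.7
tool_pos: [0.5657, 0.311, 0.0485]
tcp_rot: [2.22, 2.222, 0.003]
wrist_force: [-0.6, -0.2, -1.5]
width: 0.702
grip_force: 33.0
```

```bash
python3 -c "
from h import *
go(.5645,.3113,.020,90);s=read_state();print(s['width']*85.4,s['grip_force'],s['wrist_force'])"
```

```text
t 26.7 pos [0.5657 0.311  0.0485] yaw 90.03 tilt [0.001  0.0019] | turn_z 0.0005 shift [ 0.0003 -0.0012  0.0285] n 1.0 q [0.46 0.37 1.82 0.   0.94 0.46]
59.90859824863626 32.962512262165546 [-0.57174978 -0.2181803  -1.49849135]
```

Request:
jog_arm(turn=[[0, 0, 0], [0, 0, 0], [0, 0, 0], [0, 0, 0], [0, 0, 0], [0, 0, 0], [0, 0, 0], [0, 0, 0], [0, 0, 0], [0, 0, 0], [0, 0, 0]], delta_pos=[[0, -0.001, 0.004], [0, 0, 0.005], [0, 0, 0.005], [0, 0, 0.004], [0, 0, 0.003], [0, 0, 0.002], [0, 0, 0.001], [0, 0, 0], [0, 0, 0], [0, 0, 0], [0, 0, 0]], gripper=[0.05, 0.05, 0.05, 0.05, 0.05, 0.05, 0.05, 0.05, 0.05, 0.05, 0.05])

```text
time: 27.62
tool_pos: [0.564, 0.3107, 0.0236]
tcp_rot: [2.221, 2.222, 0.001]
wrist_force: [-0.1, 0.7, -2.8]
width: 0.704
grip_force: 33.0
```

Request:
jog_arm(turn=[[0, 0, 0], [0, 0, 0], [0, 0, 0], [0, 0, 0], [0, 0, 0], [0, 0, 0]], delta_pos=[[0, 0, 0.001], [0, 0, 0.001], [0, 0, 0.001], [0, 0, 0], [0, 0, 0], [0, 0, 0]], gripper=[0.05, 0.05, 0.05, 0.05, 0.05, 0.05])

```text
time: 28.12
tool_pos: [0.5637, 0.3106, 0.0202]
tcp_rot: [-2.221, -2.222, 0.0]
wrist_force: [0.5, 0.5, -2.0]
width: 0.707
grip_force: 33.0
```

Request:
jog_arm(turn=[[0, 0, 0], [0, 0, 0], [0, 0, 0], [0, 0, 0], [0, 0, 0]], delta_pos=[[0, 0, 0.0007], [0, 0, 0.0006], [0, 0, 0], [0, 0, 0], [0, 0, 0]], gripper=[0.05, 0.05, 0.05, 0.05, 0.05])

```text
time: 28.53
tool_pos: [0.5639, 0.3107, 0.0196]
tcp_rot: [2.221, 2.222, 0.001]
wrist_force: [-2.1, -1.4, 3.9]
width: 0.703
grip_force: 33.2
```

Contact felt. I'll open slowly, then rise.

Request:
jog_arm(turn=[[0, 0, 0], [0, 0, 0], [0, 0, 0], [0, 0, 0], [0, 0, 0], [0, 0, 0], [0, 0, 0], [0, 0, 0]], delta_pos=[[0, 0, 0], [0, 0, 0], [0, 0, 0], [0, 0, 0], [0, 0, 0], [0, 0, 0], [0, 0, 0], [0, 0, 0]], gripper=[0.058, 0.061, 0.063, 0.066, 0.072, 0.08, 0.0854, 0.0854])

```text
time: 29.2
tool_pos: [0.5637, 0.3105, 0.0188]
tcp_rot: [-2.221, -2.222, 0.0]
wrist_force: [0.2, -0.4, -1.2]
width: 0.996
grip_force: 0.0
```

Request:
jog_arm(turn=[[0, 0, 0], [0, 0, 0], [0, 0, 0], [0, 0, 0], [0, 0, 0], [0, 0, 0], [0, 0, 0], [0, 0, 0], [0, 0, 0], [0, 0, 0]], delta_pos=[[0, 0, -0.005], [0, 0, -0.01], [0, 0, -0.015], [0, 0, -0.02], [0, 0, -0.02], [0, 0, -0.03], [0, 0, -0.03], [0, 0, -0.02], [0, 0, 0], [0, 0, 0]], gripper=[0.0854, 0.0854, 0.0854, 0.0854, 0.0854, 0.0854, 0.0854, 0.0854, 0.0854, 0.0854])

```text
time: 30.03
tool_pos: [0.5652, 0.3113, 0.1722]
tcp_rot: [2.22, 2.221, 0.008]
wrist_force: [-1.4, -0.6, 0.4]
width: 0.998
grip_force: 0.0
```

Request:
jog_arm(turn=[[0, 0, 0], [0, 0, 0], [0, 0, 0], [0, 0, 0], [0, 0, 0], [0, 0, 0], [0, 0, 0], [0, 0, 0], [0, 0, 0], [0, 0, 0], [0, 0, 0], [0, 0, 0], [0, 0, 0], [0, 0, 0], [0, 0, 0]], delta_pos=[[-0.03, 0, 0], [-0.03, 0, 0], [-0.03, 0, 0], [-0.03, 0, 0], [-0.03, 0, 0], [-0.03, 0, 0], [-0.03, 0, 0], [-0.03, 0, 0], [-0.03, 0, 0], [-0.03, 0, 0], [-0.03, 0, 0], [-0.03, 0, 0], [0, 0, 0], [0, 0, 0], [0, 0, 0]], gripper=[0.0854, 0.0854, 0.0854, 0.0854, 0.0854, 0.0854, 0.0854, 0.0854, 0.0854, 0.0854, 0.0854, 0.0854, 0.0854, 0.0854, 0.0854])

```text
time: 31.28
tool_pos: [0.563, -0.0491, 0.1677]
tcp_rot: [-2.22, -2.22, 0.002]
wrist_force: [-0.2, -0.0, -0.5]
width: 0.995
grip_force: 0.0
```

```bash
python3 -c "
from h import *
im=snap('top','t5').astype(int)
sub=im[145:220,120:232]
# pot rim: compare with empty-tray picture
d=np.abs(im-np.load('pics/t3.npy').astype(int)).sum(2)[145:220,125:170]>60
n,l,st,c=cv2.connectedComponentsWithStats(d.astype(np.uint8))
i=1+st[1:,4].argmax();print(st[i],c[i])
lo=p2w('top',w2p('top',[.5645,.3113,.0545]),.0545)
print('expected rim box centre px',w2p('top',[[.5645,.3113,.0545],[.5645+.031,.3113,.0545],[.5645-.031,.3113,.0545],[.5645,.3113+.031,.0545],[.5645,.3113-.031,.0545],[.5645-.028,.3113,.0045]])-[125,145])
g=im[145+10:145+60,125:175].mean(2).astype(int)
for r in d.astype(int)[8:52]:print(''.join('.#'[v] for v in r))"
```

```text
[ 18  25  18  18 237] [26.17721519 33.62025316]
expected rim box centre px [[25.44195535 32.62660856]
 [26.0034876  23.79461091]
 [24.89184496 41.52672069]
 [16.56192247 32.49753309]
 [34.36954777 32.75845506]
 [27.94283244 43.6201806 ]]
.............................................
.............................................
.............................................
.............................................
.............................................
.............................................
.............................................
.............................................
.............................................
.............................................
.............................................
.............................................
.............................................
.............................................
.............................................
.............................................
.............................................
........................####.................
.....................#######..##..
[... 461 characters left out ...]
..........
...................################..........
...................###############...........
...................##############............
....................############...#.........
.....................##########..............
.......................######................
.............................................
.............................................
.............................................
.............................................
.............................................
.............................................
.............................................
.............................................
.............................................
```

The pot's rim sits within about 4 mm of the circle's middle, and the hammer and clamp are on their outlines. I'm handing the job in.

```bash
python3 -c "
from h import *
print(ticket.finish_job())"
```

```text
the job is handed in; nothing more can be done
None
```

The hammer, ring clamp and white pot are each on their own silhouette in the blue tray, with the pot about 4 mm off its circle's middle by the last picture, and I handed the job in at about 31 s; the hand-in gave no verdict.

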